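# Snap the retaining ring into the turntable spindle

### The arm

A 7-joint arm with a two-finger parallel gripper is mounted at the origin on the work surface; the furniture and walls round the work are solid. World frame = base frame: x ahead of the robot, y to its left, z up, the work surface at z = 0. Lengths are in m, angles in rad, forces in N, time in s.
With the tool pointing down it reaches from about 0.35 to 0.9 m from the base axis. Payload 8.1 kg.
Tool frame: the origin (TCP) lies at the centre of the arm's flange, where the gripper is bolted on; the fingertips stand 178 mm ahead of it and the grasp point (between the pads) lies 159 mm ahead of it; z points along the fingers, y is the line along which they close (so a half turn about z gives the same grasp; the last joint's range is limited). The gripper opens to 92 mm and grips with 3 to 60 N. Pads are 19 mm wide; open, the fingers measure 130 mm over their backs; the gripper's body (75 mm by 190 mm) begins 47 mm behind the grasp point.
Start: joints at [-1.407, 0.434, 0.025, 1.573, -0.012, 1.134, -0.075], TCP at [0.165, 0.603, 0.405] pointing down, gripper open.
Joint ranges: [-2.62, 2.62], [-0.44, 2.09], [-1.27, 1.32], [0.08, 2.57], [-1.32, 4.46], [0.12, 2], [-2.74, 2.74]. Speed limits (rad/s): [2.22, 2.22, 3.01, 3.01, 3.14, 3.14, 3.14].

### API

Orientations are given as a rotation vector (axis times angle).
In Python, from cell import arm gives the robot as it stands. The module is installed in compiled form; this text tells all that it offers.
- The arm moves only by the shell command python3 -m inch 'ROWS' [FORCE]. ROWS is text: rows parted by semicolons, each of 5 numbers parted by spaces: the shift along the tool's x, y, z in m, then the turn about the tool's z in rad, then the finger opening in m, from 0 to 0.0918. In form: x y z roll fingers; .... A call has 1 to 5 rows; each row is the pose to reach, as a shift and turn from the pose commanded when the call began, along the tool's axes at that moment; what a row does not reach only later rows make up. A row lasts 1/10 s, in which the tool goes at most 50 mm and 8.59 degrees, less where a joint would pass 70% of its speed; a pose out of reach is approached as far as the arm can. A call with a gripper value outside its range is refused whole. The fingers move at their own pace and stop on an object; FORCE is the grip in N (left out, the last holds). Time passes only in rows, so rows that repeat a pose let the fingers close. It gives the time, the measured TCP pose, the force, the opening and the grip force at its end, in the units of the state.
- arm.observe(): the state, without advancing time (a new reading comes with each control period).
- arm.get_image(name): name is "side" or "top" or "wrist"; returns the picture (384x512x3 uint8, red, green, blue); there is no depth.
- arm.get_calibration(name): a dict with "intrinsics" (3x3 intrinsics, pixels), "distortion" ([k1, k2, p1, p2, k3] as OpenCV has them; the pictures are not rectified), "pose" (4x4, takes a point from camera to world coordinates). Camera axes: x right, y up, looking along -z (the intrinsics and any distortion apply to the point x, -y, -z); pixel columns grow to the right and rows downward; lengths in m; the calibration is good to about 2 mm. A picture is of the moment at which its call begins: read the wrist's pose just before it. get_calibration takes no time and is no camera call; for the wrist camera it gives the pose at the moment of the call.
- arm.sign_off(): hands the job in; it is judged then, once.
Trained networks look in the newest picture that a camera, given by its name, has taken for a name from the list of things; names that differ only in an ending like _2 or _b are one class to them, and where a whole thing is asked for, a point or a joint stands for the part that bears it (a point fixed in the world has none). Each returns a list of dicts, best first, with "conf" (0 to 1); they miss things now and then, are a little off and sometimes report something else, mostly with a low value. They report only what shows in the picture. A call takes as long as a camera call. They do not tell look-alikes from the thing itself.
- arm.look_for(camera, query): "point" ([row, column] in pixels, amid what is visible of it).
- arm.silhouettes(camera, query): "region" (384x512 bool, what is visible of it) and "point" ([row, column] in pixels, amid what is visible of it).
- arm.place_of(camera, query): "point" ([row, column] in pixels: a listed point, or the origin of a listed thing).
The state is a dict: "clock": time; "joints": joint angles; "dq": joint speeds; "joint_efforts": joint torques, N m; "position": TCP position; "ee_rot": TCP orientation; "force": force on the tool from outside, world axes, zero at the start; "ft_torque": the same for the moment, N m; "width": opening from 0.0 (shut) to 1.0 (fully open); "gripper_force": force on a finger pad.
Only numpy, scipy, OpenCV 4.12 (cv2) and the standard library are available. Lean on these libraries where they do the work, as an engineer would, in place of code of your own. Each camera call takes 0.05 s, during which the arm holds its last target. There are 200 camera calls.

### The job

The spice turntable has lost its retainer: pinch the orange ears of the snap ring together to spread it, slip the spread ring down over the turntable's steel spindle, and when you feel it rest on the wooden plate let the ears go, so that it contracts into the groove at the foot of the spindle. Press only gently on the turntable, let go of the ring, and leave the other things where they stand.

Things in the scene. Friction and masses are not known exactly. Their poses are not given: they have to be found in the camera images.
- stand: spice turntable: round wooden plate, 170 mm across and 14 mm thick, on a height-adjustable dark steel foot fixed to the worktop; origin on its upright axis at worktop level. The plate's height is NOT known beforehand: its top lies 42 to 60 mm above the worktop and must be found by feel or sight. The plate floats on a spring washer: it gives 2 mm, from 2 to 12 N, then is hard.
- stand_axis (a point): axis of the turntable's steel spindle, at worktop level. The spindle rises from the plate's middle; heights above the plate's top: groove (22.8 mm core) 0 to 6.5 mm, full 28 mm diameter 6.5 to 20 mm, then a conical nose to 16 mm diameter at its end, 28 mm above the plate. Behind, a wall cabinet hangs: front 0.60 m ahead of the robot, underside 0.46 m up.
- clip_bore (a point): snap ring, flat on the worktop at first (65 g): steel, bore 24.4 mm, band 4.5 mm wide and 5 mm high, two upright orange ears in front. This point: centre of the closed bore, on the underside; z up. Two halves turn on a hinge pin 22 mm behind; arms (5 mm high at most) cross in front, so pinching the ears spreads the bore, and only then does it pass over the spindle.
- clip_hinge (a point): the ring's hinge pin (10 mm diameter, 7 mm high), on the underside. When fully spread, the bore's middle lies 25 mm from the pin, on the line to the middle between the ears, and the spindle passes with 2.5 mm to spare all round.
- clip_ear_a (a point): one orange ear, an upright tab 16 mm long, 6 mm thick, reaching 42 mm above the ring's underside; this point is in it, 28 mm above the underside. Relaxed the ears are 45 mm apart (56 mm over all); fully pinched, against a stop, 10 mm apart (16 mm over all), parallel, 56 mm from the hinge pin.
- clip_ear_b (a point): the other orange ear, of the same shape; this point likewise
- clip_open (a joint): how far the ring is spread (rad): 0 closed, 0.64 fully spread (stop). A spring closes it: the pinch takes about 3 N relaxed to 8 N fully spread.
- spice_0: glass spice jar with a red cap, 45 mm diameter, 106 mm high, bystander; origin under its middle
- spice_1: second such spice jar, bystander
- spice_2: third such spice jar, bystander
- soup_tin: red tin, 57 mm diameter, 72 mm high, bystander; origin under its middle
- mug: white mug, 83 mm across, 86 mm high, bystander; origin under its middle
Things that resemble listed ones, but are neither listed nor needed, are in the scene too. Of the things shaped like the stand, the wooden one is meant.

How it is judged:
By the outcome, as a careful person would: the job done as asked, in the order asked, and still so for the second after the job is handed in, with the robot touching nothing.
It also fails if it takes over 48 s, if anything falls off the work surface, if the arm or the gripper's body presses on something with over 40 N, if the wrist force passes 120 N, or if a joint passes its speed limit or range.

## Working session

There is one attempt and no reset: what is moved stays moved. The work goes in short steps, Python scripts to look and compute and a shell command to move; the robot and the scene stay as the last step left them, time stands still between calls to the robot, and variables do not carry over. Pictures are saved under pics/ and viewed, at most 10 in all, crops included, and the job is handed in when it is done.

```bash
mkdir -p pics; cat > h.py <<'E'
import numpy as np, cv2
from cell import arm
from scipy.spatial.transform import Rotation as R
def ray(cam,pt,cal=None):
    c=cal or arm.get_calibration(cam)
    K=np.array(c["intrinsics"],float);d=np.array(c["distortion"],float);T=np.array(c["pose"])
    u=cv2.undistortPoints(np.array([[[pt[1],pt[0]]]],float),K,d)[0,0]
    v=T[:3,:3]@np.array([u[0],-u[1],-1.]);return T[:3,3],v/np.linalg.norm(v)
def atz(cam,pt,z,cal=None):
    o,v=ray(cam,pt,cal);return o+v*(z-o[2])/v[2]
def tri(rs):
    A=np.zeros((3,3));b=np.zeros(3)
    for o,v in rs:
        P=np.eye(3)-np.outer(v,v);A+=P;b+=P@o
    return np.linalg.solve(A,b)
def proj(cam,p,cal=None):
    c=cal or arm.get_calibration(cam);T=np.linalg.inv(np.array(c["pose"]))
    q=T[:3,:3]@np.array(p)+T[:3,3];q=np.array([q[0],-q[1],-q[2]])
    r=cv2.projectPoints(q[None],np.zeros(3),np.zeros(3),np.array(c["intrinsics"],float),np.array(c["distortion"],float))[0][0,0]
    return r[::-1]
def save(cam,name):
    im=arm.get_image(cam);cv2.imwrite("pics/"+name,im[:,:,::-1]);return im
E
python3 - <<'E'
from h import *
np.set_printoptions(precision=3,suppress=True)
ims=[]
H={"stand":.05,"stand_axis":0,"clip_bore":0,"clip_hinge":0,"clip_ear_a":.028,"spice_0":0,"soup_tin":0,"mug":0}
for c in("side","top"):
    ims.append(save(c,c+"0.png"))
    print(c,np.array(arm.get_calibration(c)["pose"])[:3,3])
    for q,z in H.items():
        for r in arm.place_of(c,q): print(c,q,np.round(r["point"]),round(r["conf"],2),atz(c,r["point"],z))
s=arm.observe();print(s["clock"],s["position"],s["ee_rot"],s["force"])
E
```

```text
side [0.243 1.323 0.975]
side stand [184. 242.] 0.92 [ 0.472 -0.001  0.05 ]
side stand [237. 230.] 0.79 [0.464 0.283 0.05 ]
side stand [143. 244.] 0.44 [ 0.508 -0.281  0.05 ]
side stand_axis [185. 245.] 0.94 [ 0.473 -0.067  0.   ]
side stand_axis [233. 225.] 0.73 [0.495 0.208 0.   ]
side stand_axis [167. 257.] 0.28 [ 0.445 -0.19   0.   ]
side clip_bore [164. 252.] 0.51 [ 0.466 -0.206  0.   ]
side clip_hinge [167. 254.] 0.57 [ 0.456 -0.188  0.   ]
side clip_ear_a [145. 245.] 0.75 [ 0.51  -0.302  0.028]
side clip_ear_a [157. 246.] 0.45 [ 0.491 -0.211  0.028]
side clip_ear_a [155. 254.] 0.43 [ 0.461 -0.235  0.028]
side clip_ear_a [236. 231.] 0.3 [0.468 0.25  0.028]
side spice_0 [142. 259.] 0.78 [ 0.46  -0.387  0.   ]
side spice_0 [147. 273.] 0.76 [ 0.397 -0.348  0.   ]
side spice_0 [143. 244.] 0.72 [ 0.524 -0.366  0.   ]
side soup_tin [148. 311.] 0.86 [ 0.244 -0.358  0.   ]
side mug [289. 245.] 0.81 [ 0.398  0.436 -0.   ]
top [-0.247 -0.019  1.487]
top stand [168. 275.] 0.7 [ 0.451 -0.059  0.05 ]
top stand [161. 200.] 0.61 [0.46  0.218 0.05 ]
top stand_axis [168. 273.] 0.61 [ 0.474 -0.055  0.   ]
top clip_bore [175. 317.] 0.59 [ 0.456 -0.222  0.   ]
top clip_bore [164. 355.] 0.31 [ 0.514 -0.364  0.   ]
top clip_hinge [180. 314.] 0.57 [ 0.438 -0.209  0.   ]
top clip_ear_a [163. 317.] 0.59 [ 0.495 -0.217  0.028]
top clip_ear_a [170. 327.] 0.42 [ 0.466 -0.252  0.028]
top spice_0 [195. 355.] 0.75 [ 0.385 -0.361  0.   ]
top spice_0 [176. 355.] 0.59 [ 0.463 -0.362  0.   ]
top spice_0 [161. 354.] 0.54 [ 0.528 -0.359  0.   ]
top soup_tin [238. 352.] 0.69 [ 0.222 -0.346  0.   ]
0.9 [0.165 0.603 0.405] [0.418 3.114 0.   ] [ 1.093  0.348 -0.267]
```

View pics/side0.png

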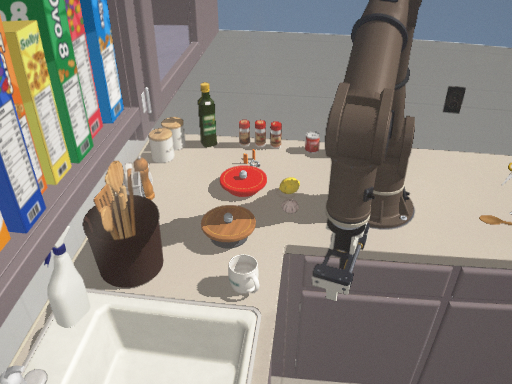

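View pics/top0.png

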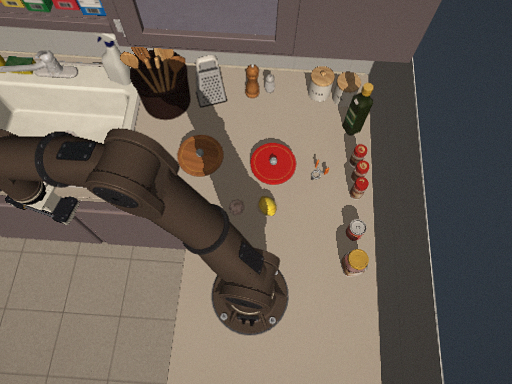

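The wooden turntable is at about (0.47, 0.21), side pixel (237,230) and top pixel (155,200). The red one is the look-alike. The ring is right of the red plate, side pixel (158,250) and top pixel (170,318). I'll go over the wooden stand first, since it's on the way.

```bash
python3 -m inch '-0.32 -0.28 0 0.4 0.09; -0.32 -0.28 0 0.4 0.09; -0.32 -0.28 0 0.4 0.09; -0.32 -0.28 0 0.4 0.09; -0.32 -0.28 0 0.4 0.09'; python3 - <<'E'
from h import *
s=arm.observe();print(s["clock"],s["position"],R.from_rotvec(s["ee_rot"]).as_matrix().round(3))
c=arm.get_calibration("wrist");print(np.round(c["pose"],3),c["intrinsics"])
E
```

```text
clock: 1.4
position: [0.3036, 0.3927, 0.4049]
ee_rot: [1.028, 2.968, 0.001]
force: [1.4, -0.0, -0.6]
width: 0.977
gripper_force: 0.0
1.4 [0.30359858 0.39269532 0.40494726] [[-0.786  0.618  0.   ]
 [ 0.618  0.786  0.001]
 [ 0.     0.001 -1.   ]]
[[ 0.619 -0.749 -0.236  0.24 ]
 [ 0.785  0.591  0.184  0.444]
 [ 0.002 -0.3    0.954  0.386]
 [ 0.     0.     0.     1.   ]] [[331.06687938   0.         256.57544485]
 [  0.         331.06687938 194.85926159]
 [  0.           0.           1.        ]]
```

```bash
python3 -m inch '-0.186 -0.049 0 0.03 0.09; -0.186 -0.049 0 0.03 0.09; -0.186 -0.049 0 0.03 0.09; -0.186 -0.049 0 0.03 0.09; -0.186 -0.049 0 0.03 0.09'; python3 - <<'E'
from h import *
np.set_printoptions(precision=4,suppress=True)
s=arm.observe();print(s["clock"],s["position"],s["ee_rot"])
cal=arm.get_calibration("wrist")
save("wrist","w1.png")
for q in("stand","stand_axis"):
    for r in arm.place_of("wrist",q): print(q,np.round(r["point"]),round(r["conf"],2),atz("wrist",r["point"],0,cal),r["point"])
for r in arm.silhouettes("wrist","stand"):
    m=r["region"].astype(np.uint8);print(r["conf"],m.sum(),cv2.fitEllipse(max(cv2.findContours(m,0,2)[0],key=cv2.contourArea)))
for c in("side","top"):
    save(c,c+"1.png")
    for q in("stand","stand_axis","clip_bore","clip_hinge","clip_ear_a"):
        for r in arm.place_of(c,q): print(c,q,np.round(r["point"],1),round(r["conf"],2),atz(c,r["point"],{"clip_ear_a":.028}.get(q,0)))
E
```

```text
clock: 1.9
position: [0.4219, 0.2356, 0.4053]
ee_rot: [1.085, 2.946, -0.001]
force: [-0.1, -0.0, -0.2]
width: 0.979
gripper_force: 0.0
1.9 [0.4219 0.2356 0.4053] [ 1.0851  2.9456 -0.0005]
stand [208. 280.] 0.64 [0.4863 0.2201 0.    ] [208.5, 279.6]
0.8 1500 ((159.52700805664062, 339.2928161621094), (43.431148529052734, 54.81733703613281), 30.34165382385254)
0.74 17431 ((278.9736328125, 218.11769104003906), (145.7786407470703, 154.7018585205078), 70.59423828125)
side stand [236.4 229. ] 0.81 [ 0.4801  0.2233 -0.    ]
side stand [187.4 241.6] 0.65 [ 0.4824 -0.048  -0.    ]
side stand_axis [234.9 229.4] 0.96 [0.4801 0.216  0.    ]
side stand_axis [187.2 240.6] 0.73 [ 0.4862 -0.0489  0.    ]
side clip_bore [166.  253.2] 0.56 [ 0.4603 -0.1962 -0.    ]
side clip_hinge [166.2 257. ] 0.41 [ 0.4455 -0.1966 -0.    ]
side clip_ear_a [237.2 227.9] 0.6 [0.476  0.2589 0.028 ]
side clip_ear_a [153.6 250.7] 0.36 [ 0.4761 -0.2413  0.028 ]
top stand [167.8 269.8] 0.75 [ 0.4743 -0.0424  0.    ]
top stand_axis [169.9 273.1] 0.64 [ 0.4664 -0.0553  0.    ]
top stand_axis [162.9 318. ] 0.5 [ 0.5082 -0.2237  0.    ]
top clip_bore [174.4 317.2] 0.65 [ 0.4598 -0.2213  0.    ]
top clip_bore [170.8 327.1] 0.4 [ 0.4775 -0.2582  0.    ]
top clip_hinge [180.3 311.7] 0.4 [ 0.434  -0.2011  0.    ]
top clip_ear_a [161.8 318.2] 0.59 [ 0.4987 -0.2205  0.028 ]
top clip_ear_a [171.2 326.3] 0.44 [ 0.462  -0.2507  0.028 ]
top clip_ear_a [234.6 350. ] 0.17 [ 0.2243 -0.3333  0.028 ]
```

View pics/w1.png

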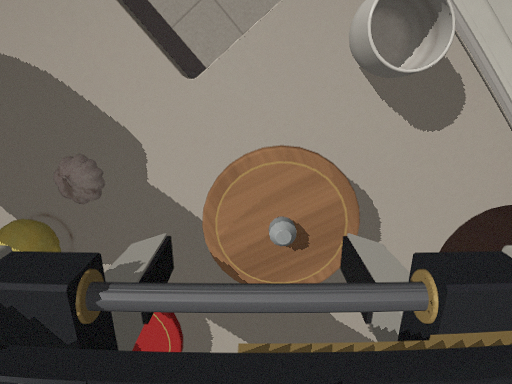

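The wooden plate fills columns 203–359 and rows 146–285. The spindle tip is at about row 230, column 283, and the mug is at top right. I'll fit the plate's position and height from its outline.

```bash
python3 - <<'E'
from h import *
from scipy.optimize import least_squares
np.set_printoptions(precision=4,suppress=True)
cal=arm.get_calibration("wrist");np.save("cal1.npy",cal,allow_pickle=True)
im=cv2.imread("pics/w1.png");hsv=cv2.cvtColor(im,cv2.COLOR_BGR2HSV)
m=((hsv[...,1]>95)&(hsv[...,0]<20)).astype(np.uint8);m[:,:195]=0;m[:,370:]=0;m[286:]=0
m=cv2.morphologyEx(m,cv2.MORPH_OPEN,np.ones((3,3)))
c=max(cv2.findContours(m,0,1)[0],key=cv2.contourArea)[:,0,:].astype(float)
c=c[c[:,1]<232];print(len(c),c.min(0),c.max(0))
a=np.linspace(0,2*np.pi,180,endpoint=False)
def res(p):
    P=[proj("wrist",[p[0]+.085*np.cos(t),p[1]+.085*np.sin(t),z],cal)[::-1] for z in(p[2],p[2]-.014) for t in a]
    h=cv2.convexHull(np.array(P,np.float32))
    return [cv2.pointPolygonTest(h,(float(x),float(y)),True) for x,y in c[::3]]
r=least_squares(res,[.47,.215,.05],loss="soft_l1",diff_step=1e-3);print(r.x,np.abs(r.fun).mean())
# spindle nose end: gray blob
g=((hsv[...,1]<70)).astype(np.uint8);g[:210]=0;g[260:]=0;g[:,:260]=0;g[:,310:]=0
n,l,st,ce=cv2.connectedComponentsWithStats(g);print(st,ce)
for dz in(0,.02,.028):print(dz,proj("wrist",[r.x[0],r.x[1],r.x[2]+dz],cal))
crop=cv2.resize(im[200:270,240:330],None,fx=5,fy=5,interpolation=2);cv2.imwrite("pics/c1.png",crop)
E
```

```text
238 [202. 146.] [358. 231.]
[0.4813 0.2246 0.0535] 0.36864920699642995
[[     0      0    512    384 195953]
 [   269    216     28     30    655]] [[255.4114 191.3678]
 [282.0122 231.0519]]
0 [225.7457 280.873 ]
0.02 [233.2946 282.2422]
0.028 [236.5538 282.8328]
```

```bash
python3 -m inch '0.3 0.38 0 0 0.09; 0.3 0.38 0 0 0.09' >/dev/null 2>&1 & sleep 0; kill %1 2>/dev/null; true
```

```text
(no output)
```

View pics/c1.png

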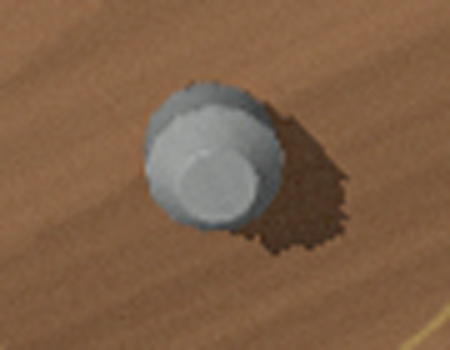

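The crop shows the nose end at (236.8, 283.4), within 0.6 px of the fit. So the axis is at (0.481, 0.224) and the plate top at about 0.053. I also started a stray background move by mistake and killed it, so I'll check the state before going on.

```bash
python3 - <<'E'
from h import *
s=arm.observe();print(s["clock"],s["position"],s["ee_rot"])
Rm=R.from_rotvec(s["ee_rot"]).as_matrix()
print(Rm.round(3)); print("to ring", Rm.T@(np.array([.435,-.185,.30])-s["position"]))
E
```

```text
2.7 [0.41868397 0.24095606 0.40470645] [-1.07254581e+00 -2.95283418e+00  2.12413462e-05]
[[-0.767  0.642 -0.   ]
 [ 0.642  0.767 -0.   ]
 [-0.    -0.    -1.   ]]
to ring [-0.28588241 -0.31618826  0.10471128]
```

```bash
python3 -m inch '-0.356 -0.322 0 0 0.09; -0.356 -0.322 0 0 0.09; -0.356 -0.322 0 0 0.09; -0.356 -0.322 0 0 0.09; -0.356 -0.322 0 0 0.09' | head -2;  python3 - <<'E'
from h import *
s=arm.observe();print(s["clock"],s["position"],s["ee_rot"])
Rm=R.from_rotvec(s["ee_rot"]).as_matrix()
print("to ring", Rm.T@(np.array([.485,-.235,.36])-s["position"]))
E
```

```text
clock: 3.2
position: [0.4531, -0.0087, 0.405]
3.2 [ 0.45309276 -0.0086834   0.40500825] [1.07211504e+00 2.95238013e+00 1.06458255e-03]
to ring [-0.16967639 -0.15314679  0.04493328]
```

```bash
python3 -m inch '-0.17 -0.153 0.045 0 0.09; -0.17 -0.153 0.045 0 0.09; -0.17 -0.153 0.045 0 0.09; -0.17 -0.153 0.045 0 0.09; -0.17 -0.153 0.045 0 0.09' | head -2;python3 -m inch '0 0 0 0 0.09; 0 0 0 0 0.09' | head -2;  python3 - <<'E'
from h import *
np.set_printoptions(precision=4,suppress=True)
s=arm.observe();print(s["clock"],s["position"],s["ee_rot"])
cal=arm.get_calibration("wrist")
save("wrist","w2.png")
for q,z in dict(clip_bore=0,clip_hinge=0,clip_ear_a=.028,spice_0=0).items():
    for r in arm.place_of("wrist",q): print(q,np.round(r["point"],1),round(r["conf"],2),atz("wrist",r["point"],z,cal))
np.save("cal2.npy",cal,allow_pickle=True)
print(arm.observe()["position"])
E
```

```text
clock: 3.7
position: [0.485, -0.2367, 0.3593]
clock: 3.9
position: [0.4852, -0.2337, 0.3594]
3.9 [ 0.4852 -0.2337  0.3594] [-1.0752 -2.9509  0.0003]
clip_bore [139.8 255.1] 0.84 [ 0.4591 -0.2123  0.    ]
clip_bore [115.6 253.2] 0.68 [ 0.4392 -0.198   0.    ]
clip_hinge [176.1 231.8] 0.59 [ 0.4726 -0.256   0.    ]
clip_hinge [117.1 256. ] 0.58 [ 0.4422 -0.1968  0.    ]
clip_ear_a [171.2 232.3] 0.84 [ 0.4652 -0.2462  0.028 ]
clip_ear_a [173.8 274.6] 0.66 [ 0.4936 -0.2165  0.028 ]
spice_0 [262.5 192.8] 0.69 [ 0.5208 -0.3588  0.    ]
spice_0 [180.2 108.1] 0.67 [ 0.3895 -0.3614  0.    ]
spice_0 [223.9 150.3] 0.59 [ 0.455  -0.3622  0.    ]
[ 0.4857 -0.2318  0.36  ]
```

View pics/w2.png

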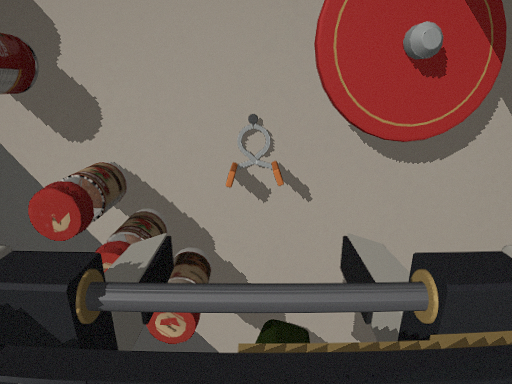

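The ring shows clearly: hinge (118,254), bore (141,255), ears (172,232) and (173,277). The measured spacing of 41 mm against 45, and 51 mm from hinge to ears, fits the relaxed shape. Jar clearance is about 12 mm, so I'll descend over the ears.

```bash
python3 -m inch '0.002 -0.004 0.05 0.05 0.0918; 0.002 -0.004 0.09 0.05 0.0918; 0.002 -0.004 0.13 0.05 0.0918; 0.002 -0.004 0.16 0.05 0.0918; 0.002 -0.004 0.17 0.05 0.0918';python3 -m inch '0 0 0 0 0.0918; 0 0 0 0 0.0918';  python3 - <<'E'
from h import *
s=arm.observe();print(s["clock"],s["position"],s["ee_rot"])
save("wrist","w3.png")
E
```

```text
clock: 4.65
position: [0.4807, -0.2335, 0.1874]
ee_rot: [-1.143, -2.922, -0.0]
force: [-0.1, 0.6, -0.5]
width: 0.995
gripper_force: 0.0
clock: 4.85
position: [0.4819, -0.235, 0.191]
ee_rot: [1.145, 2.924, 0.0]
force: [-0.1, 0.3, 1.1]
width: 0.999
gripper_force: 0.0
4.85 [ 0.48192559 -0.23497438  0.19096564] [1.14499408e+00 2.92380867e+00 2.70493202e-04]
```

View pics/w3.png

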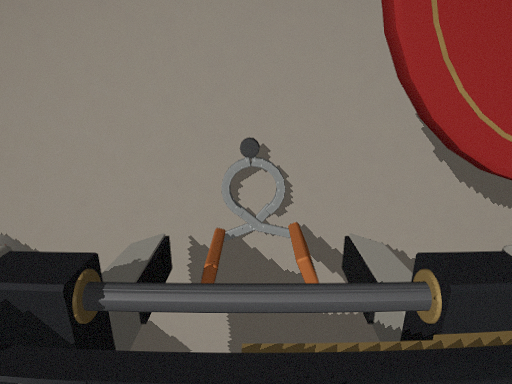

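The fingers straddle the ears, at about (255,213) and (255,303). The hinge is at (147,250) and the gripper centre is near column 257, so I'll pinch now.

```bash
python3 -m inch '0 0 0 0 0.01; 0 0 0 0 0.01; 0 0 0 0 0.01; 0 0 0 0 0.01; 0 0 0 0 0.01' 25;python3 -m inch '0 0 0 0 0.01; 0 0 0 0 0.01; 0 0 0 0 0.01';  python3 - <<'E'
from h import *
s=arm.observe();print(s["clock"],s["position"],s["ee_rot"],s["width"]*.0918)
save("wrist","w4.png")
E
```

```text
clock: 5.4
position: [0.4814, -0.2349, 0.1898]
ee_rot: [1.146, 2.925, 0.0]
force: [-0.6, -0.3, -0.1]
width: 0.618
gripper_force: 0.1
clock: 5.7
position: [0.4815, -0.235, 0.1898]
ee_rot: [1.146, 2.925, -0.0]
force: [0.8, 0.3, 1.6]
width: 0.351
gripper_force: 5.9
5.7 [ 0.48147983 -0.23498812  0.18981198] [ 1.14598725e+00  2.92465092e+00 -2.09469930e-05] 0.03223321707760377
```

View pics/w4.png

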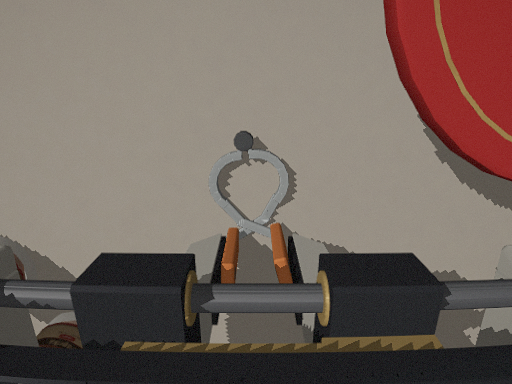

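It's still closing, at 32 mm. The ring is spreading and the hinge is at (141,243).

```bash
python3 -m inch '0 0 0 0 0.01; 0 0 0 0 0.01; 0 0 0 0 0.01; 0 0 0 0 0.01; 0 0 0 0 0.01';python3 -m inch '0 0 0 0 0.01; 0 0 0 0 0.01';  python3 - <<'E'
from h import *
s=arm.observe();print(s["clock"],s["position"],s["ee_rot"],s["width"]*.0918)
cal=arm.get_calibration("wrist");save("wrist","w5.png")
Rm=R.from_rotvec(s["ee_rot"]).as_matrix()
for q,z in dict(clip_bore=0,clip_hinge=0,clip_ear_a=.028).items():
    for r in arm.place_of("wrist",q): print(q,np.round(r["point"],1),round(r["conf"],2),(Rm.T@(atz("wrist",r["point"],z,cal)-s["position"])).round(4))
E
```

```text
clock: 6.25
position: [0.4813, -0.2351, 0.1898]
ee_rot: [1.146, 2.925, -0.0]
force: [-0.7, -1.3, 4.0]
width: 0.182
gripper_force: 23.8
clock: 6.45
position: [0.4813, -0.2351, 0.1898]
ee_rot: [1.146, 2.925, -0.0]
force: [0.0, -2.1, 4.7]
width: 0.183
gripper_force: 23.8
6.45 [ 0.48132273 -0.235079    0.18979348] [ 1.14621154e+00  2.92479583e+00 -2.79135082e-04] 0.016795499707914465
clip_hinge [134.5 240. ] 0.85 [ 0.06   -0.0074  0.1898]
clip_ear_a [260.4 266.9] 0.88 [0.003  0.0061 0.1618]
clip_ear_a [260.3 245.8] 0.65 [ 0.0031 -0.0041  0.1618]
```

View pics/w5.png

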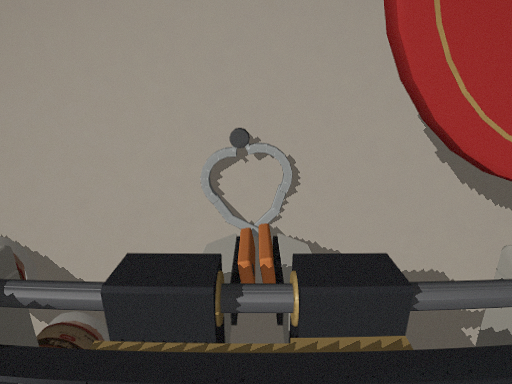

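The ears are fully pinched at 16.8 mm over all, held with 24 N. The hinge is at (138,240), so the ring sits about 8° skewed in the grip, which is acceptable. Lifting next.

```bash
python3 -m inch '0 0 -0.02 0 0.01; 0 0 -0.05 0 0.01; 0 0 -0.1 0 0.01; 0 0 -0.14 0 0.01; 0 0 -0.15 0 0.01' 30 | head -6;  python3 - <<'E'
from h import *
s=arm.observe();print(s["clock"],s["position"],s["ee_rot"],s["width"]*.0918,s["joints"])
cal=arm.get_calibration("wrist");save("wrist","w6.png")
Rm=R.from_rotvec(s["ee_rot"]).as_matrix();z0=s["position"][2]-.1898
for q,z in dict(clip_hinge=z0,clip_ear_a=.028+z0).items():
    for r in arm.place_of("wrist",q): print(q,np.round(r["point"],1),round(r["conf"],2),(Rm.T@(atz("wrist",r["point"],z,cal)-s["position"])).round(4))
tgt=np.array([.4845,.2192])-.0353*Rm[:2,0]+.0037*Rm[:2,1];print(tgt)
print(Rm.T@(np.array([*tgt,s["position"][2]])-s["position"]))
E
```

```text
clock: 7.15
position: [0.4821, -0.2352, 0.3434]
ee_rot: [1.144, 2.921, 0.002]
force: [0.7, 1.0, -1.0]
width: 0.165
gripper_force: 29.8
7.15 [ 0.48205317 -0.23515784  0.34335281] [1.14387635e+00 2.92069996e+00 1.61555495e-03] 0.015157968598244748 [-0.0866726   0.38623065  0.59166788  1.90522773 -0.26840392  0.92359454
  1.45765331]
clip_hinge [134.2 251.2] 0.63 [ 0.0602 -0.0016  0.1895]
clip_ear_a [257.2 267.1] 0.55 [0.0047 0.0062 0.1618]
[0.51292347 0.19794296]
[ 2.71468165e-01  3.38872066e-01 -2.03928296e-04]
```

View pics/w6.png

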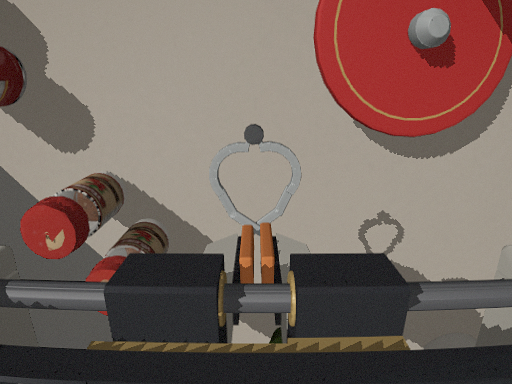

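The ring has squared up in the air: hinge (134,253), ears about column 256, bore at about tool (+0.035, 0). Next I'll travel to just short of the stand and take a close look.

```bash
python3 -m inch '0.27 0.27 0 0 0.01; 0.27 0.27 0 0 0.01; 0.27 0.27 0 0 0.01; 0.27 0.27 0 0 0.01; 0.27 0.27 0 0 0.01' | head -2;  python3 - <<'E'
from h import *
s=arm.observe()
Rm=R.from_rotvec(s["ee_rot"]).as_matrix();tgt=np.array([.510,.195])-.06*Rm[:2,1]
print(s["position"],s["ee_rot"],Rm.T@(np.array([*tgt,.34])-s["position"]))
E
```

```text
clock: 7.8
position: [0.4704, 0.0171, 0.3378]
[0.47038321 0.01712913 0.33775962] [-1.14468329e+00 -2.92233667e+00  2.91995042e-03] [ 0.09173651  0.09745112 -0.00231866]
```

```bash
python3 -m inch '0.08 0.097 0 0 0.01; 0.08 0.097 0 0 0.01; 0.08 0.097 0 0 0.01; 0.08 0.097 0 0 0.01' | head -2; python3 -m inch '0 0 0 0 0.01; 0 0 0 0 0.01; 0 0 0 0 0.01' | head -2; python3 - <<'E'
from h import *
np.set_printoptions(precision=4,suppress=True)
s=arm.observe();cal=arm.get_calibration("wrist");save("wrist","w7.png");s2=arm.observe()
np.save("cal7.npy",dict(cal=cal,s=s),allow_pickle=True)
print(s["clock"],s["position"],s2["position"],s["ee_rot"],s["width"]*.0918)
for r in arm.place_of("wrist","stand_axis"): print(r["point"],r["conf"],atz("wrist",r["point"],0,cal))
print(proj("wrist",[.4845,.2192,.0815],cal))
E
```

```text
clock: 8.2
position: [0.4778, 0.1452, 0.3373]
clock: 8.5
position: [0.4788, 0.139, 0.3393]
8.5 [0.4788 0.139  0.3393] [0.4789 0.1391 0.3395] [-1.1494 -2.9231  0.0015] 0.015077201146040484
[136.3643 342.0916]
```

View pics/w7.png

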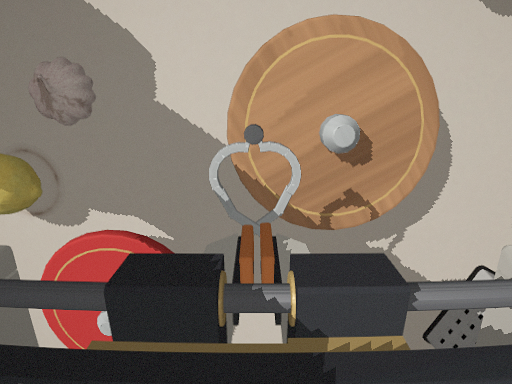

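The plate is at columns 227–439 and rows 15–230, with the nose at about (134,343), matching the prediction of (136,342). I'll refit with the settled pose.

```bash
python3 - <<'E'
from h import *
from scipy.optimize import least_squares
np.set_printoptions(precision=4,suppress=True)
D=np.load("cal7.npy",allow_pickle=True).item();cal=D["cal"];s=D["s"]
im=cv2.imread("pics/w7.png");hsv=cv2.cvtColor(im,cv2.COLOR_BGR2HSV)
m=((hsv[...,1]>85)&(hsv[...,0]<22)).astype(np.uint8);m[:,:210]=0;m[:,450:]=0;m[235:]=0
m=cv2.morphologyEx(m,cv2.MORPH_OPEN,np.ones((3,3)))
c=max(cv2.findContours(m,0,1)[0],key=cv2.contourArea)[:,0,:].astype(float)
c=c[((c[:,1]<118)|(c[:,0]>345))&(c[:,1]<215)];print(len(c),c.min(0),c.max(0))
a=np.linspace(0,2*np.pi,180,endpoint=False)
def res(p):
    P=[proj("wrist",[p[0]+.085*np.cos(t),p[1]+.085*np.sin(t),z],cal)[::-1] for z in(p[2],p[2]-.014) for t in a]
    h=cv2.convexHull(np.array(P,np.float32))
    return [cv2.pointPolygonTest(h,(float(x),float(y)),True) for x,y in c[::3]]
r=least_squares(res,[.484,.22,.053],loss="soft_l1",diff_step=1e-3);p=r.x;print(p,np.abs(r.fun).mean())
g=cv2.cvtColor(im[100:170,305:380],cv2.COLOR_BGR2GRAY)
print("pred nose",proj("wrist",[p[0],p[1],p[2]+.028],cal))
Rm=R.from_rotvec(s["ee_rot"]).as_matrix()
# ring in tool frame: hinge pin top at underside+7
zu=s["position"][2]-.1898
for px in((134,253.5),): print("hinge tool",Rm.T@(atz("wrist",px,zu+.007,cal)-s["position"]))
for px in((172,255.5),(150,255.5)): print("bore tool",Rm.T@(atz("wrist",px,zu+.005,cal)-s["position"]))
b=np.array([.035,0,0]);d=np.array([p[0],p[1],0])-s["position"]-Rm@b;d[2]=0;print("shift",Rm.T@d)
big=cv2.resize(im[95:245,200:400],None,fx=4,fy=4,interpolation=2);cv2.imwrite("pics/c7.png",big)
E
```

```text
397 [228.  15.] [439. 214.]
[0.4836 0.2198 0.0556] 0.28847213924335807
pred nose [135.2583 342.6295]
hinge tool [ 0.0611 -0.0004  0.1828]
bore tool [0.0414 0.0006 0.1848]
bore tool [0.0528 0.0006 0.1848]
shift [ 0.0165  0.0624 -0.0001]
```

View pics/c7.png

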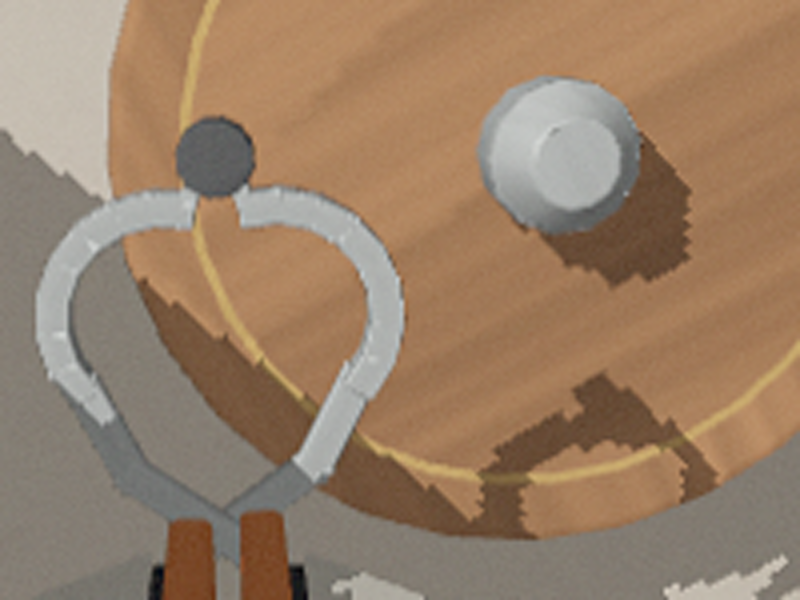

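Both methods agree to within about 1.5 mm. I'll go over the spindle with the ring about 15 mm above the nose and check that they're concentric.

```bash
python3 -m inch '0.015 0.063 0 0 0.01; 0.015 0.063 0 0 0.01; 0.015 0.063 0.03 0 0.01; 0.015 0.063 0.049 0 0.01; 0.015 0.063 0.049 0 0.01' | head -2; python3 -m inch '0 0 0 0 0.01; 0 0 0 0 0.01; 0 0 0 0 0.01' ; python3 - <<'E'
from h import *
np.set_printoptions(precision=4,suppress=True)
s=arm.observe();cal=arm.get_calibration("wrist");im=save("wrist","w8.png")[:,:,::-1];s2=arm.observe()
np.save("cal8.npy",dict(cal=cal,s=s),allow_pickle=True)
print(s["clock"],s["position"],s2["position"],s["ee_rot"],s["width"]*.0918)
big=cv2.resize(im[95:245,155:355],None,fx=4,fy=4,interpolation=2);cv2.imwrite("pics/c8.png",big)
E
```

```text
clock: 9.1
position: [0.5098, 0.1964, 0.2886]
clock: 9.4
position: [0.5111, 0.1968, 0.2919]
ee_rot: [1.146, 2.924, 0.003]
force: [-0.1, -0.6, -0.8]
width: 0.164
gripper_force: 29.8
9.4 [0.5111 0.1968 0.2919] [0.511  0.1969 0.2917] [1.146  2.9238 0.0026] 0.015012642382250111
```

View pics/c8.png

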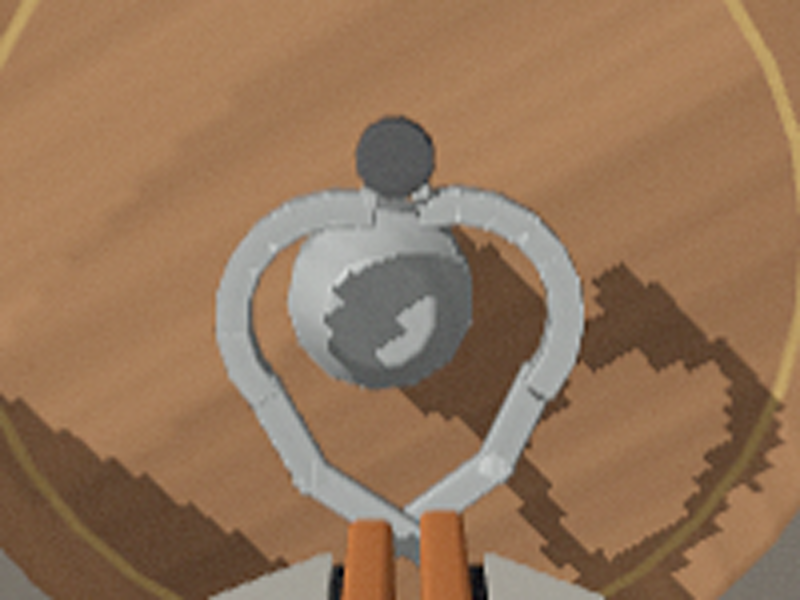

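```bash
python3 - <<'E'
from h import *
from scipy.optimize import fsolve
np.set_printoptions(precision=4,suppress=True)
D=np.load("cal8.npy",allow_pickle=True).item();cal=D["cal"];s=D["s"]
Rm=R.from_rotvec(s["ee_rot"]).as_matrix();T=lambda w:Rm.T@(np.array(w)-s["position"])
a=np.linspace(0,2*np.pi,90)
for zp in(.0536,.0556,.0576):
  def f(p):
    P=np.array([proj("wrist",[p[0]+.014*np.cos(t),p[1]+.014*np.sin(t),zp+.02],cal) for t in a])
    return [(P[:,1].max()+P[:,1].min())/2-250.1,P[:,0].max()-192.5]
  p=fsolve(f,[.484,.22]);P=np.array([proj("wrist",[p[0]+.014*np.cos(t),p[1]+.014*np.sin(t),zp+.02],cal) for t in a])
  print(zp,p,"width px",np.ptp(P[:,1]),"spindle tool",T([*p,0])[:2])
zu=s["position"][2]-.1898
print("hinge",T(atz("wrist",(134.5,254),zu+.007,cal)),"bore mid col",T(atz("wrist",(172,255),zu+.005,cal)))
print("ears",T(atz("wrist",(225,256.5),zu+.042,cal)))
E
```

```text
0.0536 [0.4845 0.2182] width px 45.28967250780403 spindle tool [ 0.0342 -0.003 ]
0.0556 [0.4841 0.2186] width px 45.75714748882294 spindle tool [ 0.0348 -0.003 ]
0.0576 [0.4837 0.219 ] width px 46.23436656830529 spindle tool [ 0.0354 -0.0029]
hinge [ 0.0609 -0.0001  0.1828] bore mid col [0.0414 0.0003 0.1848]
ears [0.0274 0.0011 0.1478]
```

The spindle is at tool (0.0348, −0.003) and the bore at (0.0359, 0), so I need to shift about (−0.001, −0.003). Then I'll lower onto the nose and check again.

```bash
python3 -m inch '-0.001 -0.003 0 0 0.01; -0.001 -0.003 0.008 0 0.01; -0.001 -0.003 0.016 0 0.01; -0.001 -0.003 0.022 0 0.01; -0.001 -0.003 0.022 0 0.01' | head -3; python3 -m inch '0 0 0 0 0.01; 0 0 0 0 0.01; 0 0 0 0 0.01' ; python3 - <<'E'
from h import *
np.set_printoptions(precision=4,suppress=True)
s=arm.observe();cal=arm.get_calibration("wrist");im=save("wrist","w9.png")[:,:,::-1]
np.save("cal9.npy",dict(cal=cal,s=s),allow_pickle=True)
print(s["clock"],s["position"],s["ee_rot"],s["width"]*.0918)
big=cv2.resize(im[95:245,155:355],None,fx=4,fy=4,interpolation=2);cv2.imwrite("pics/c9.png",big)
E
```

```text
clock: 9.95
position: [0.5089, 0.1939, 0.2674]
ee_rot: [-1.145, -2.924, 0.003]
clock: 10.25
position: [0.5095, 0.194, 0.269]
ee_rot: [1.146, 2.925, 0.001]
force: [-0.9, -0.7, -0.8]
width: 0.166
gripper_force: 29.8
10.25 [0.5095 0.194  0.269 ] [1.146  2.9248 0.0006] 0.01520816970120041
```

View pics/c9.png

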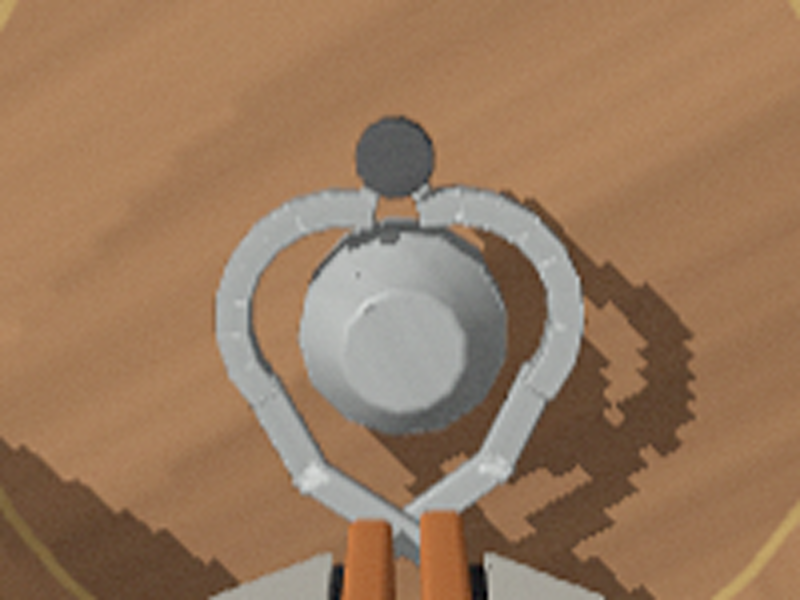

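The crop shows the nose (404,350) nearly centred in the bore sideways, and the circle spans 300–507. That makes 13 pictures viewed, which is over the limit of 10, so I'll view no more and work from numbers only. Next is the x fit.

```bash
python3 - <<'E'
from h import *
from scipy.optimize import fsolve
np.set_printoptions(precision=4,suppress=True)
D=np.load("cal9.npy",allow_pickle=True).item();cal=D["cal"];s=D["s"]
Rm=R.from_rotvec(s["ee_rot"]).as_matrix();T=lambda w:Rm.T@(np.array(w)-s["position"])
a=np.linspace(0,2*np.pi,90)
for zp in(.0526,.0556,.0586):
  def f(p):
    P=np.array([proj("wrist",[p[0]+.014*np.cos(t),p[1]+.014*np.sin(t),zp+.02],cal) for t in a])
    return [(P[:,1].max()+P[:,1].min())/2-255.9,P[:,0].max()-204]
  p=fsolve(f,[.484,.22]);P=np.array([proj("wrist",[p[0]+.014*np.cos(t),p[1]+.014*np.sin(t),zp+.02],cal) for t in a])
  print(zp,p,"width px",np.ptp(P[:,1]),"(51.7)","tool",T([*p,0])[:2],"nose tool",T(atz("wrist",(182.5,256),zp+.028,cal))[:2])
zu=s["position"][2]-.1898
print("hinge",T(atz("wrist",(134.5,254),zu+.007,cal)),"bore",T(atz("wrist",(172,255),zu+.005,cal)))
E
```

```text
0.0526 [0.4852 0.2177] width px 50.44637675056478 (51.7) tool [0.034  0.0007] nose tool [0.0348 0.0008]
0.0556 [0.4844 0.2184] width px 51.33203220289357 (51.7) tool [0.035  0.0007] nose tool [0.0357 0.0008]
0.0586 [0.4836 0.2191] width px 52.24931250176104 (51.7) tool [0.0361 0.0007] nose tool [0.0365 0.0008]
hinge [ 0.0609 -0.0002  0.1828] bore [0.0414 0.0003 0.1848]
```

Alignment is within 1 mm. Lowering now, gently and in steps while watching the force.

```bash
python3 -m inch '0 0 0.005 0 0.01; 0 0 0.01 0 0.01; 0 0 0.014 0 0.01; 0 0 0.016 0 0.01; 0 0 0.016 0 0.01' ; python3 -m inch '0 0 0.0 0 0.01; 0 0 0.001 0 0.01; 0 0 0.002 0 0.01; 0 0 0.002 0 0.01'
```

```text
clock: 10.8
position: [0.5092, 0.1939, 0.2523]
ee_rot: [-1.146, -2.925, 0.001]
force: [-0.0, 1.1, -0.6]
width: 0.166
gripper_force: 29.8
clock: 11.2
position: [0.5093, 0.194, 0.2507]
ee_rot: [-1.146, -2.925, 0.0]
force: [0.1, -0.5, -0.0]
width: 0.163
gripper_force: 29.8
```

```bash
for i in 1 2; do python3 -m inch '0 0 0.001 0 0.01; 0 0 0.001 0 0.01; 0 0 0.001 0 0.01' | grep -E "pos|for"; done; python3 -m inch '0 0 0.001 0 0.01; 0 0 0.001 0 0.01; 0 0 0.001 0 0.01' | grep -E "pos|for"
```

```text
position: [0.5094, 0.194, 0.2498]
force: [0.2, 0.7, 1.0]
gripper_force: 29.8
position: [0.5094, 0.194, 0.249]
force: [-0.7, -0.4, 5.3]
gripper_force: 29.8
position: [0.5095, 0.194, 0.2483]
force: [-2.0, -0.3, 9.2]
gripper_force: 29.8
```

It touched at TCP z ≈ 0.2495, and the force rises about 5 N/mm, which matches the spring washer under the plate. I'll back off 0.7 mm to rest gently and check the hinge pixel for tilt.

```bash
python3 -m inch '0 0 -0.0007 0 0.01; 0 0 -0.0007 0 0.01; 0 0 -0.0007 0 0.01' | grep -E "pos|for"; python3 - <<'E'
from h import *
def pin(f):
    im=cv2.imread(f)[110:150,225:285].astype(int);g=im.max(2)
    m=((g<95)&((im.max(2)-im.min(2))<25)).astype(np.uint8)
    n,l,st,ce=cv2.connectedComponentsWithStats(m);k=1+np.argmax(st[1:,4]);return st[k],ce[k]+[225,110]
save("wrist","w10.png")
for f in("w8","w9","w10"): print(f,pin(f"pics/{f}.png"))
save("side","side2.png")
for q in("clip_hinge","clip_bore","clip_ear_a"):
  for r in arm.place_of("wrist",q): print(q,r["point"],r["conf"])
print(arm.observe()["force"],arm.observe()["ft_torque"])
E
```

```text
position: [0.5095, 0.194, 0.2488]
force: [-0.0, -0.7, 6.7]
gripper_force: 29.8
w8 (array([ 20,  14,  18,  21, 286], dtype=int32), array([253.56993007, 134.03146853]))
w9 (array([ 19,  14,  19,  20, 277], dtype=int32), array([253.62454874, 134.11552347]))
w10 (array([ 20,  14,  19,  21, 280], dtype=int32), array([253.80714286, 134.17857143]))
clip_hinge [132.2, 253.8] 0.74
clip_ear_a [259.9, 268.3] 0.78
clip_ear_a [258.1, 245.8] 0.69
[-1.91380447 -0.13777917  5.72189061] [-0.14812309  0.29453048  0.05641086]
```

The pin stays at (134,254) in all three images, so the ring is level and resting on the plate. Ease to about 4 N, then release.

```bash
python3 -m inch '0 0 -0.0005 0 0.01; 0 0 -0.0005 0 0.01; 0 0 -0.0005 0 0.01' | grep -E "pos|for"; python3 -m inch '0 0 0 0 0.03; 0 0 0 0 0.045; 0 0 0 0 0.06; 0 0 0 0 0.075; 0 0 0 0 0.09' | grep -E "pos|for|wid"; python3 -m inch '0 0 0 0 0.0918; 0 0 0 0 0.0918; 0 0 0 0 0.0918; 0 0 0 0 0.0918; 0 0 0 0 0.0918' | grep -E "pos|for|wid"; python3 - <<'E'
from h import *
s=arm.observe();cal=arm.get_calibration("wrist");save("wrist","w11.png");print(s["clock"])
Rm=R.from_rotvec(s["ee_rot"]).as_matrix()
for q,z in dict(clip_bore=.059,clip_hinge=.059,clip_ear_a=.087).items():
    for r in arm.place_of("wrist",q):
        w=atz("wrist",r["point"],z,cal);print(q,np.round(r["point"],1),round(r["conf"],2),w.round(4),(Rm.T@(w-s["position"])).round(4))
E
```

```text
position: [0.5095, 0.1939, 0.2491]
force: [-1.6, -0.7, 4.2]
gripper_force: 29.8
position: [0.5092, 0.1941, 0.2487]
force: [-1.6, 1.4, -0.0]
width: 0.552
gripper_force: 1.6
position: [0.5094, 0.1939, 0.2489]
force: [0.7, 0.3, 0.9]
width: 0.977
gripper_force: 0.0
13.95
clip_hinge [136.9 256.3] 0.88 [0.467  0.2346 0.059 ] [0.0588 0.001  0.1899]
clip_ear_a [255.7 210.8] 0.74 [0.4911 0.1822 0.087 ] [ 0.0055 -0.021   0.1619]
clip_ear_a [259.3 304.6] 0.61 [0.5234 0.2142 0.087 ] [0.0035 0.0244 0.1619]
```

The ears are 45 mm apart, fully relaxed, so the ring is closed in the groove. The hinge is about 23 mm from the axis. Retreat straight up and verify.

```bash
python3 -m inch '0 0 -0.01 0 0.0918; 0 0 -0.03 0 0.0918; 0 0 -0.06 0 0.0918; 0 0 -0.09 0 0.0918; 0 0 -0.11 0 0.0918' | grep -E "pos|for"; python3 -m inch '0 0 0 0 0.0918; 0 0 0 0 0.0918; 0 0 0 0 0.0918' | grep -E "clo|pos|for"; python3 - <<'E'
from h import *
s=arm.observe();cal=arm.get_calibration("wrist");save("wrist","w12.png")
for q,z in dict(clip_bore=.059,clip_hinge=.059,clip_ear_a=.087,stand_axis=0).items():
    for r in arm.place_of("wrist",q):
        print(q,np.round(r["point"],1),round(r["conf"],2),atz("wrist",r["point"],z,cal).round(4))
save("side","side3.png")
for q in("spice_0","soup_tin","mug"):
    for r in arm.place_of("side",q): print(q,np.round(r["point"]),round(r["conf"],2))
E
```

```text
position: [0.5097, 0.1938, 0.3617]
force: [0.5, 0.6, -0.5]
gripper_force: 0.0
clock: 14.95
position: [0.509, 0.1939, 0.3583]
force: [-0.4, 0.9, -0.5]
gripper_force: 0.0
clip_hinge [118.7 255.4] 0.85 [0.4651 0.2344 0.059 ]
clip_ear_a [190.7 228.7] 0.9 [0.4904 0.182  0.087 ]
clip_ear_a [190.4 286.2] 0.69 [0.5214 0.2158 0.087 ]
spice_0 [142. 259.] 0.87
spice_0 [142. 246.] 0.73
spice_0 [146. 274.] 0.66
spice_0 [235. 229.] 0.64
soup_tin [150. 310.] 0.87
mug [289. 246.] 0.88
mug [144. 260.] 0.44
```

```bash
python3 -c "
from cell import arm
print(arm.sign_off())"
```

```text
the job is handed in; nothing more can be done
None
```

The snap ring is closed in the groove at the foot of the wooden turntable's spindle (ears relaxed, 45–46 mm apart) and released; the jars, tin and mug show no movement, and the job was handed in at about 15 s, but I viewed 13 pictures against the limit of 10 and started one stray background move by mistake, killed before the arm moved.

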